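# Strip the cooler stack off a control board and lay each part in its own nest

## Robot

A 7-joint arm with a two-finger parallel gripper is mounted at the origin on a cart in front of the work surface, level with it; the furniture and walls round the work are solid. World frame = base frame: x ahead of the robot, y to its left, z up, the work surface at z = 0. Lengths are in m, angles in rad, forces in N, time in s.
With the tool pointing down it reaches from about 0.35 to 0.775 m from the base axis. Payload 3.1 kg.
Tool frame: the origin (TCP) lies at the very end of the fingers, on their centre line; the grasp point (between the pads) lies 19 mm behind it; z points along the fingers, y is the line along which they close (so a half turn about z gives the same grasp; the last joint's range is limited). The gripper opens to 85 mm and grips with 20 to 120 N. Pads are 22 mm wide; open, the fingers measure 114 mm over their backs; the gripper's body (76 mm by 85 mm) begins 54 mm behind the grasp point. The pads swing forward as they close: fully open they stand 13 mm farther back than shut.
Start: joints at [1.1, 0.311, 0.014, 1.512, -0.004, 1.319, -0.027], TCP at [0.229, -0.5, 0.231] pointing down, gripper open.
Joint ranges: [-2.7, 2.7], [-0.3, 1.91], [-1.27, 1.3], [0.12, 2.57], [-1.44, 4.58], [0.2, 2.03], [-3.05, 3.05]. Speed limits (rad/s): [2.79, 2.79, 3.14, 3.14, 3.14, 3.14, 3.14].

## Interface

Orientations are given as a unit quaternion [x, y, z, w].
In Python, from plant import readout, eyes, robot gives the robot as it stands. The module is installed in compiled form; this text tells all that it offers.
- The arm moves only by the shell command python3 -m handwheel 'ROWS' [FORCE]. ROWS is text: rows parted by semicolons, each of 7 numbers parted by spaces: the closure, from -1 (fully open) to 1 (shut), then the shift along the world's x, y, z in mm, then the turn, a rotation vector about the world's x, y, z in degrees. In form: grip dx dy dz wx wy wz; .... A call has 1 to 10 rows; each row is the pose to reach, as a shift and turn from the pose commanded when the call began; what a row does not reach only later rows make up. A row lasts 1/10 s, in which the tool goes at most 50 mm and 8.59 degrees, less where a joint would pass 70% of its speed; a pose out of reach is approached as far as the arm can. A call with a gripper value outside its range is refused whole. The fingers move at their own pace and stop on an object; FORCE is the grip in N (left out, the last holds). Time passes only in rows, so rows that repeat a pose let the fingers close. It gives the time, the measured TCP pose, the force, the opening and the grip force at its end, in the units of the state.
- readout.get_state(): the state, without advancing time (a new reading comes with each control period).
- eyes.grab_frame(name): name is "side" or "top"; returns the picture (420x560x3 uint8, red, green, blue); there is no depth.
- eyes.camera_model(name): a dict with "fx", "fy", "cx", "cy" (pixels), "distortion" ([k1, k2, p1, p2, k3] as OpenCV has them; the pictures are not rectified), "rvec" (rotation vector, rad) and "tvec" (3), from world to camera coordinates, as OpenCV has them. Camera axes: x right, y down, z forward; pixel columns grow to the right and rows downward; lengths in m; the calibration is good to about 2 mm. A picture is of the moment at which its call begins. camera_model takes no time and is no camera call.
- robot.job_done(): hands the job in; it is judged then, once.
The state is a dict: "time_s": time; "joint_positions": joint angles; "qd": joint speeds; "joint_efforts": joint torques, N m; "eef_pos": TCP position; "tool_rot": TCP orientation; "ft_force": force on the tool from outside, world axes, zero at the start; "moment": the same for the moment, N m; "width": opening from 0.0 (shut) to 1.0 (fully open); "grip_force": force on a finger pad.
Only numpy, scipy, OpenCV 4.12 (cv2) and the standard library are available. Lean on these libraries where they do the work, as an engineer would, in place of code of your own. Each camera call takes 0.05 s, during which the arm holds its last target. There are 200 camera calls.

## Task

The screws are out of the cooler on the green control board: take the stack apart from the top down and set each part, right way up, in its own place. The fan goes in the cradle with the four corner pieces, the heat sink in the shallow steel cleaning tray, the hold-down frame over the upstand of the frame stand on top of the frame already there, and the power module into the pocket of the black carrier. Each part must end lying flat and fully down in its place, released.

Things in the scene. Friction and masses are not known exactly. Their poses are not given: they have to be found in the camera images.
- fan: Cooling fan, top of the stack: black square frame 40 x 40 x 20 mm with a round rotor opening. Loose. Origin at the centre of its underside, 47 mm above the bench at the start; x and y along its sides, z up out of its top face. Grip it across two facing sides.
- sink: Finned heat sink, second in the stack, under the fan: bare aluminium block 52 x 52 x 20 mm, straight upright fins along x on a 5 mm base. Loose. Origin at the centre of its underside, 27 mm above the bench at the start; x and y along its sides, z up out of the fins. Grip it across the outer fins (along y) or the fin ends.
- frame: Steel hold-down frame, third in the stack: flat rectangular frame, outside 66 (x) x 64 (y) mm, 6 mm thick, window 50 (x) x 40 (y) mm. Loose; it lies round the module's body on the module's flange, its underside 18 mm above the bench; the body rises 3 mm above it. Origin at the centre of its underside, z up. Grip it across its 64 mm width.
- module: Power module, lowest of the stack, about 0.1 kg: black flange 92 (x) x 40 (y) x 7 mm with screw terminals at its ends, on it a metal-cased body 46 (x) x 36 (y) mm up to 16 mm over the underside, on which the heat sink lies. Loose, stands on the board's contact pad and lifts straight off. Origin at the centre of its underside, z up. Grip it across the 36 mm of its body, just above the flange.
- board: Green circuit board 108 (x) x 80 (y) mm, top 8 mm above the bench, fixed. On its middle, on a pad 11 mm above the bench, stands the stack: module with the frame round it, heat sink, fan (top at 67 mm), all turned as the board to within 10 degrees. Screw posts at x +-29, y +-28 mm, 16.5 mm high; capacitors in the corners, 16 mm high. Origin on the bench under its middle, axes along its sides.
- cradle: Fan cradle, fixed: grey plastic plate 64 x 64 x 4 mm with a round air hole of 36 mm and an upright angle piece at each corner, tops 14 mm above the bench. The fan lies on the plate between the angles, 48 mm apart inside (4 mm play all round); the middle 32 mm of each side is open. Origin on the bench under its centre, axes along its sides.
- tray: Cleaning tray, fixed: shallow open steel tray, 92 mm (x) x 84 mm (y), inside 87 x 79 mm, floor 2 mm above the bench, rim 8 mm above the bench. For the heat sink. Origin on the bench under its centre, axes along its sides.
- stand: Frame stand, fixed: grey base 78 (x) x 76 (y) x 4 mm with a rectangular upstand 42 (x) x 32 (y) mm, 27.5 mm high over the bench, narrowed above 24 mm. A like frame already lies round it (fixed, stays), its top 10 mm above the bench; the new frame goes over the upstand (4 mm play all round) flat onto that one, x along x. Origin on the bench under its centre, axes along its sides.
- carrier: Module carrier, fixed: low black box 114 (x) x 62 (y) mm with one pocket 100 (x) x 48 (y) mm, floor 3 mm and wall tops 9 mm above the bench. The module stands in it upright on its flange, x along x either way round (4 mm play all round). Origin on the bench under its centre, axes along its sides.
- holder (a point): Middle of the top of the black holder of the hot-air handle, a fixed column that stands among the places: about 100 (x) x 80 (y) mm, 203 mm high over the bench. Nothing is done with it: carry the parts over it or pass in front of it.
Things that resemble listed ones, but are neither listed nor needed, are in the scene too. What is shaped like the fan but purple is not meant.

How it is judged:
By the outcome, as a careful person would: the job done as asked, in the order asked, and still so for the second after the job is handed in, with the robot touching nothing.
It also fails if it takes over 115 s, if anything falls off the work surface, if the arm or the gripper's body presses on something with over 40 N, if the wrist force passes 120 N, or if a joint passes its speed limit or range.

## Working session

There is one attempt and no reset: what is moved stays moved. The work goes in short steps, Python scripts to look and compute and a shell command to move; the robot and the scene stay as the last step left them, time stands still between calls to the robot, and variables do not carry over. Pictures are saved under pics/ and viewed, at most 14 in all, crops included, and the job is handed in when it is done.

```bash
mkdir -p pics; python3 - <<'E'
from plant import readout, eyes
import cv2
for n in ("side","top"):
    cv2.imwrite(f"pics/{n}0.png",cv2.cvtColor(eyes.grab_frame(n),cv2.COLOR_RGB2BGR)); print(n,eyes.camera_model(n))
s=readout.get_state(); print({k:s[k] for k in("time_s","eef_pos","tool_rot","width","ft_force")})
E
```

```text
side {'fx': 427.786627270195, 'fy': 427.786627270195, 'cx': 280.579051822021, 'cy': 203.2676772208883, 'distortion': array([0.01472818, 0.        , 0.        , 0.        , 0.        ]), 'rvec': array([ 1.96600738, -0.10110295,  0.09710905]), 'tvec': array([-0.58488743,  0.08547308,  1.09589007])}
top {'fx': 533.4145132434029, 'fy': 533.4145132434029, 'cx': 271.57796492827015, 'cy': 207.6755078905917, 'distortion': array([-0.07495111,  0.        ,  0.        ,  0.        ,  0.        ]), 'rvec': array([ 2.16717278, -2.10369908,  0.19894432]), 'tvec': array([-0.15119537,  0.54955145,  1.3556525 ])}
{'time_s': 0.1, 'eef_pos': array([ 0.22842718, -0.4995901 ,  0.23031056]), 'tool_rot': array([ 9.77089725e-01,  2.12825098e-01, -2.72988423e-04, -1.03503403e-03]), 'width': 1.0004564873337838, 'ft_force': array([ 0.83904527,  0.06709745, -0.47941793])}
```

View pics/top0.png

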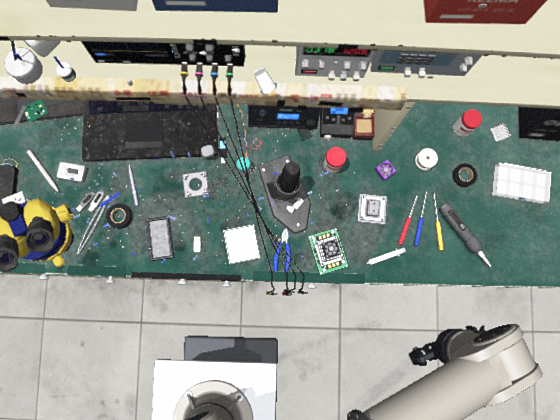

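View pics/side0.png

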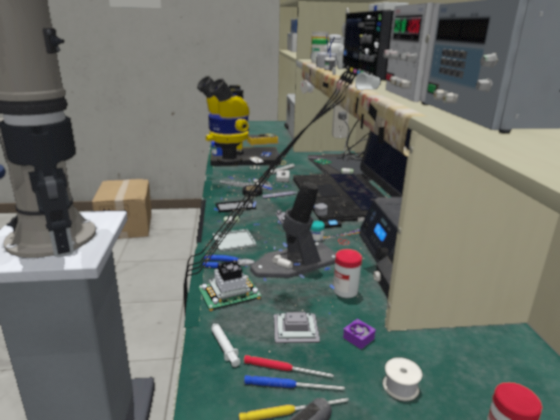

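The top view (robot at the bottom, -y to the right) shows the board with the stack at (328,250), the holder at (288,180), a stand-like object at (373,208), a cradle-like object at (195,184), a carrier candidate at (162,238), a white square at (240,243) and the purple decoy at (386,169). I'll enlarge the area to confirm these.

```bash
cat > h.py <<'E'
import cv2,numpy as np
from plant import readout, eyes
def grab(n,f): 
    im=cv2.cvtColor(eyes.grab_frame(n),cv2.COLOR_RGB2BGR); cv2.imwrite(f,im); return im
def crop(im,x,y,w,h,s,f): cv2.imwrite(f,cv2.resize(im[y:y+h,x:x+w],None,fx=s,fy=s,interpolation=cv2.INTER_CUBIC))
def w(n,pts,z):
    """pixels -> world xy on plane z"""
    m=eyes.camera_model(n);K=np.array([[m['fx'],0,m['cx']],[0,m['fy'],m['cy']],[0,0,1]])
    R=cv2.Rodrigues(m['rvec'])[0];t=m['tvec']
    u=cv2.undistortPoints(np.array(pts,float).reshape(-1,1,2),K,m['distortion']).reshape(-1,2)
    d=np.c_[u,np.ones(len(u))]@R; c=-R.T@t
    z=np.broadcast_to(z,len(d)); return (c+d*((z-c[2])/d[:,2])[:,None])[:,:2]
def px(n,P):
    m=eyes.camera_model(n);K=np.array([[m['fx'],0,m['cx']],[0,m['fy'],m['cy']],[0,0,1]])
    return cv2.projectPoints(np.array(P,float).reshape(-1,3),m['rvec'],m['tvec'],K,m['distortion'])[0].reshape(-1,2)
E
python3 - <<'E'
from h import *
im=cv2.imread('pics/top0.png'); crop(im,140,155,130,112,6,'pics/c1.png'); crop(im,260,150,145,130,5.5/1.2,'pics/c2.png')
E
```

```text
(no output)
```

View pics/c1.png

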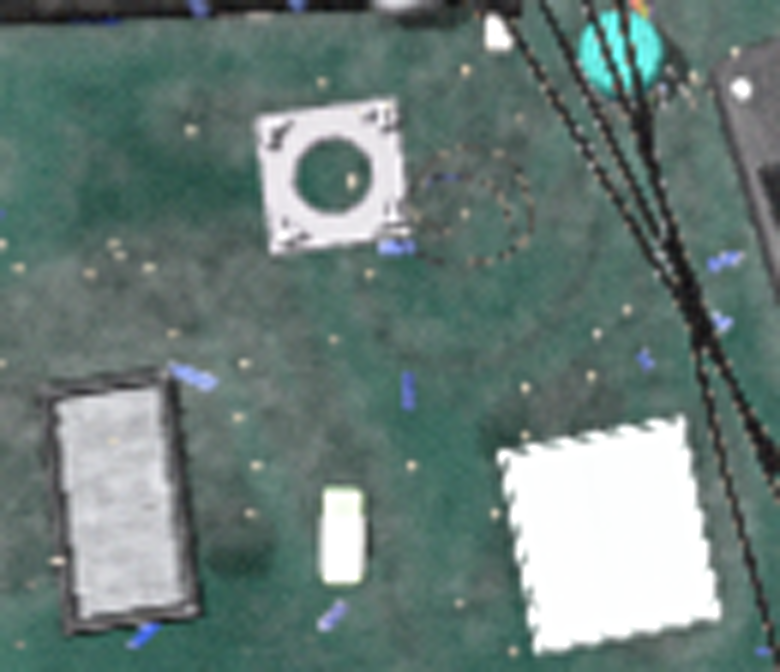

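View pics/c2.png

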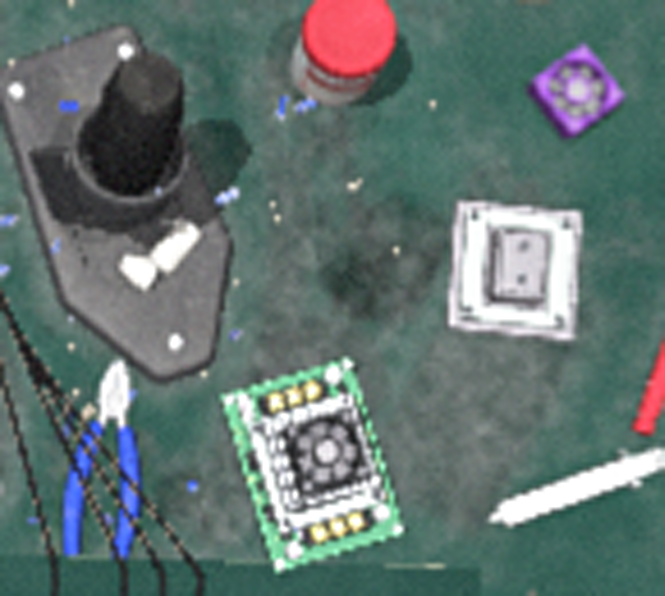

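The white 92x84 square at (240,243) fits the tray. The dark-rimmed box at (162,238) with the grey pocket fits the carrier. The plate with the hole and four angles at (195,184) is the cradle, and the plate with the upstand at (373,208) is the stand. The black fan on the green board at (331,248) is the one meant, and the purple one at (386,169) is ruled out. Next I'll measure sizes and poses.

```bash
cat >> h.py <<'E'
def rect(p):
    c=p.mean(0); e=[np.linalg.norm(p[i]-p[(i+1)%4])*1e3 for i in range(4)]
    # angle of x axis from vertical image edges, modulo 90
    a=[np.degrees(np.arctan2(*(p[(i+1)%4]-p[i])[::-1])) for i in range(4)]
    a=[(v+45)%90-45 for v in a]
    return np.round(c*1e3,1),np.round(e,0),np.round(a,1),np.round(np.mean(a),1)
E
python3 - <<'E'
from h import *
def cv(P,x,y,s): return (np.array(P,float)+.5)/s-.5+[x,y]
c1=lambda P:cv(P,140,155,6); c2=lambda P:cv(P,260,150,5.5/1.2)
T=dict(cradle=(c1([(255,117),(396,97),(412,233),(275,254)]),.004),tray=(c1([(497,453),(683,417),(720,618),(537,655)]),.008),
carrier=(c1([(45,383),(172,367),(203,610),(68,634)]),.009),stand=(c2([(456,202),(581,211),(574,338),(450,327)]),.004),
upst=(c2([(492,228),(547,232),(540,303),(488,298)]),.0275),
board=(c2([(222,400),(347,358),(403,530),(280,571)]),.008),fan=(c2([(283,427),(352,408),(372,478),(305,492)]),.067))
for k,(p,z) in T.items(): print(k,*rect(w('top',p,z)))
print('hole',w('top',c1([(333,175)]),.004),'hub',w('top',c2([(327,452)]),.067), 'purple',w('top',c2([(580,90)]),.01))
for n in('top','side'):
    m=eyes.camera_model(n);R=cv2.Rodrigues(m['rvec'])[0];print(n,-R.T@m['tvec'])
# wires knot
def P(n):
    m=eyes.camera_model(n);K=np.array([[m['fx'],0,m['cx']],[0,m['fy'],m['cy']],[0,0,1]]);return K@np.c_[cv2.Rodrigues(m['rvec'])[0],m['tvec']]
for a,b in (((255,203),(255,190)),((288,291),(190,270)),((190,72),(350,72)),((243,165),(290,150))):
    X=cv2.triangulatePoints(P('top'),P('side'),np.array(a,float),np.array(b,float)); print((X[:3]/X[3]).ravel())
s=readout.get_state();print(cv2.Rodrigues(np.eye(3))[0].ravel(),s['tool_rot'])
from scipy.spatial.transform import Rotation as Ro
print(Ro.from_quat(s['tool_rot']).as_matrix().round(3))
im=cv2.imread('pics/side0.png'); crop(im,180,60,200,180,3.3,'pics/c3.png')
E
```

```text
cradle [621.8  75.5] [65. 64. 63. 65.] [10.1  9.4 10.7 11.4] 10.4
tray [460.3 -56.4] [85. 92. 83. 92.] [12.8 12.3 13.2 13.6] 13.0
carrier [470.2 162.2] [ 58. 111.  61. 114.] [ 9.1 10.6 12.   9. ] 10.2
stand [ 568.4 -409.8] [76. 77. 74. 76.] [-2.3 -3.6 -3.4 -2.7] -3.0
upst [ 566.6 -405.9] [33. 43. 31. 42.] [-2.4 -5.9 -3.8 -3.4] -3.9
board [ 448.1 -289.5] [ 78. 106.  76. 105.] [20.3 18.6 19.8 19.7] 19.6
fan [ 450.  -290.9] [41. 41. 39. 38.] [17.  16.5 13.3 19.5] 16.6
hole [[0.6217537  0.07616388]] hub [[ 0.44949609 -0.29032611]] purple [[ 0.67818859 -0.44840567]]
top [ 0.31025226 -0.1220412   1.43230933]
side [ 0.45636315 -1.03802719  0.51439888]
[ 0.53292931 -0.09335657  0.15508492]
[ 0.34774813 -0.1844921  -0.00498993]
[0.76296669 0.04285627 0.4090621 ]
[ 0.60986635 -0.06413351  0.24219032]
[0. 0. 0.] [ 9.77089725e-01  2.12825098e-01 -2.72988423e-04 -1.03503403e-03]
[[ 0.909  0.416 -0.001]
 [ 0.416 -0.909  0.002]
 [-0.    -0.002 -1.   ]]
```

View pics/c3.png

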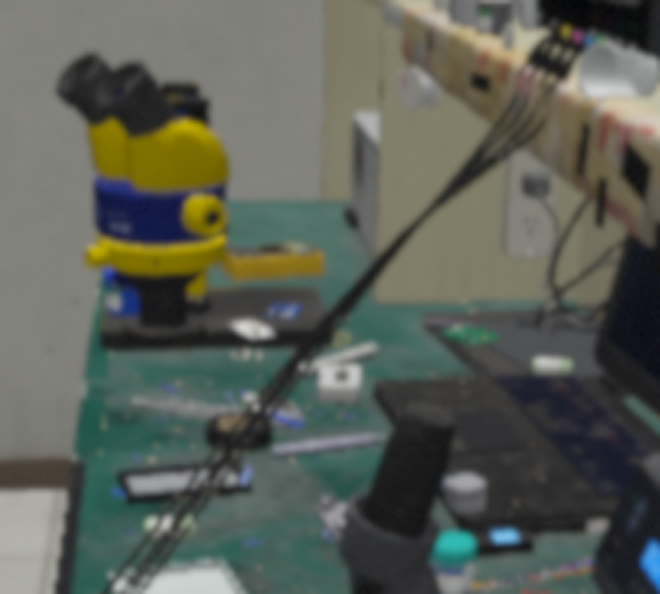

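The wires run taut from about (0.35,-0.18,0) to (0.53,-0.09,0.155) and up to the shelf, so I'll carry the parts in front of the holder at x≈0.42 and about 0.2 m high. First I'm going above the fan.

```bash
python3 -m handwheel '-1 30 28 0 0 0 -1; -1 65 60 0 0 0 -2; -1 100 95 0 0 0 -4; -1 135 128 0 0 0 -6; -1 170 162 0 0 0 -7; -1 200 190 0 0 0 -7; -1 221 210 0 0 0 -7; -1 221 210 -40 0 0 -7; -1 221 210 -80 0 0 -7; -1 221 210 -80 0 0 -7' 60
python3 - <<'E'
from h import *
im=grab('side','pics/s1.png')
from scipy.spatial.transform import Rotation as Ro
s=readout.get_state();print(s['eef_pos'],Ro.from_quat(s['tool_rot']).as_matrix()[:,0],px('side',[[.4495,-.2905,.067],[.4495,-.2905,.15]]))
crop(im,170,190,120,130,4.5,'pics/s1c.png')
E
```

```text
time_s: 1.1
eef_pos: [0.4451, -0.2872, 0.1453]
tool_rot: [0.988, 0.153, -0.006, -0.005]
ft_force: [-1.4, 0.3, 0.6]
width: 1.0
grip_force: 0.0
[ 0.44720011 -0.28882394  0.14856429] [ 0.95330077  0.30197647 -0.00527681] [[228.93318596 265.38397469]
 [227.84473006 228.03921523]]
```

View pics/s1c.png

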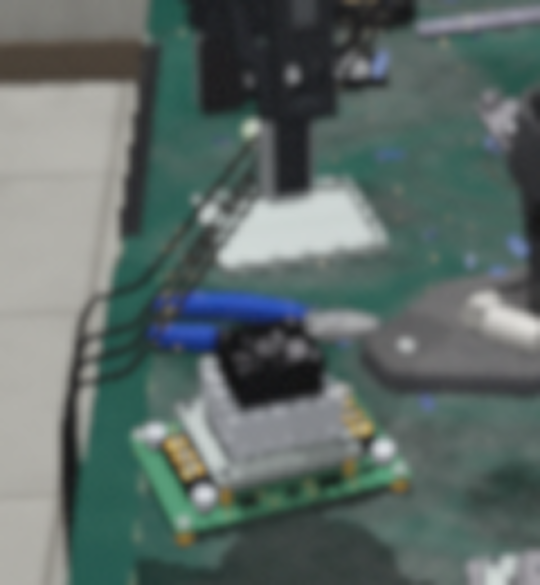

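The fan's top centre is at about (229,266) in the side view, which matches my estimate, and the finger stands straight above it. Descending and gripping.

```bash
python3 -m handwheel '-1 0 0 -35 0 0 0; -1 0 0 -65 0 0 0; -1 0 0 -90 0 0 0; -1 0 0 -101 0 0 0; -1 0 0 -101 0 0 0; 0 0 0 -101 0 0 0; 1 0 0 -101 0 0 0; 1 0 0 -101 0 0 0; 1 0 0 -101 0 0 0; 1 0 0 -101 0 0 0' 40
python3 -m handwheel '1 0 0 0 0 0 0; 1 0 0 0 0 0 0; 1 0 0 0 0 0 0'
```

```text
time_s: 2.15
eef_pos: [0.4509, -0.291, 0.0519]
tool_rot: [0.988, 0.153, 0.001, 0.001]
ft_force: [-0.1, 0.0, 6.3]
width: 0.454
grip_force: 42.1
time_s: 2.45
eef_pos: [0.4509, -0.291, 0.0519]
tool_rot: [0.988, 0.153, 0.001, 0.001]
ft_force: [-0.2, -0.1, 5.8]
width: 0.456
grip_force: 42.1
```

```bash
python3 -m handwheel '1 0 0 5 0 0 0; 1 0 0 15 0 0 0; 1 0 0 40 0 0 0; 1 0 0 75 0 0 0; 1 0 0 110 0 0 0; 1 0 0 140 0 0 0; 1 0 0 160 0 0 0; 1 0 0 160 0 0 0; 1 0 0 160 0 0 0'
python3 - <<'E'
from h import *
im=grab('side','pics/s2.png'); im2=grab('top','pics/t2.png')
a=cv2.resize(im[150:330,160:300],None,fx=2.8,fy=2.8,interpolation=2); b=cv2.resize(im2[150:330,260:400],None,fx=2.8,fy=2.8,interpolation=2)
cv2.imwrite('pics/m2.png',np.hstack([a,b]))
s=readout.get_state();print(s['eef_pos'],s['ft_force'],s['width'],px('side',[s['eef_pos']]))
E
```

```text
time_s: 3.35
eef_pos: [0.4495, -0.29, 0.2103]
tool_rot: [0.988, 0.153, -0.0, 0.0]
ft_force: [-1.3, 1.0, -0.8]
width: 0.454
grip_force: 41.4
[ 0.44866625 -0.28962113  0.20882333] [-1.16729652  0.36145739 -1.17780985] 0.45628460733327425 [[226.5637406  199.60873268]]
```

View pics/m2.png

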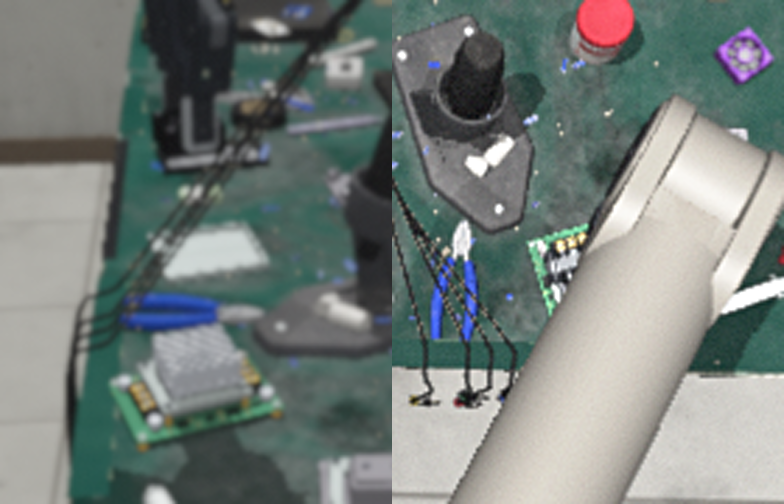

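The fan is lifted, the sink has stayed in place on the frame, and the wires pass well below at x=0.42. Carrying the fan to the cradle at (622, 76), yaw 10.4°.

```bash
python3 -m handwheel '1 -15 25 0 0 0 -1; 1 -28 60 0 0 0 -2; 1 -30 100 0 0 0 -3; 1 -30 140 0 0 0 -4; 1 -30 180 0 0 0 -5; 1 -25 220 0 0 0 -6; 1 -10 255 0 0 0 -7; 1 10 285 0 0 0 -7; 1 35 310 0 0 0 -7; 1 60 330 0 0 0 -7'
python3 -m handwheel '1 30 15 0 0 0 0; 1 60 28 0 0 0 0; 1 85 33 0 0 0 0; 1 103 35 0 0 0 0; 1 112 35 -10 0 0 0; 1 112 35 -50 0 0 0; 1 112 35 -90 0 0 0; 1 112 35 -130 0 0 0; 1 112 35 -145 0 0 0; 1 112 35 -145 0 0 0'
python3 - <<'E'
from h import *
from scipy.spatial.transform import Rotation as Ro
im=grab('side','pics/s3.png'); im2=grab('top','pics/t3.png')
s=readout.get_state();print(s['eef_pos'],s['ft_force'],s['width'],np.degrees(np.arctan2(*Ro.from_quat(s['tool_rot']).as_matrix()[1::-1,0])),px('side',[s['eef_pos']]))
a=cv2.resize(im[130:220,200:300],None,fx=5,fy=5,interpolation=2); b=cv2.resize(im2[150:240,150:200],None,fx=5,fy=5,interpolation=2)
cv2.imwrite('pics/m3.png',np.hstack([a,b]))
E
```

```text
time_s: 4.45
eef_pos: [0.5092, 0.0419, 0.2089]
tool_rot: [0.996, 0.093, -0.001, -0.0]
ft_force: [-0.1, -1.4, -0.0]
width: 0.455
grip_force: 41.3
time_s: 5.45
eef_pos: [0.6184, 0.0738, 0.0616]
tool_rot: [0.996, 0.092, -0.004, 0.0]
ft_force: [-0.0, 0.1, 0.2]
width: 0.458
grip_force: 41.3
[0.622452   0.07492114 0.0663851 ] [0.95099836 0.08529364 0.10375812] 0.4590115644433315 10.565182078372478 [[289.71624291 195.96345308]]
```

View pics/m3.png

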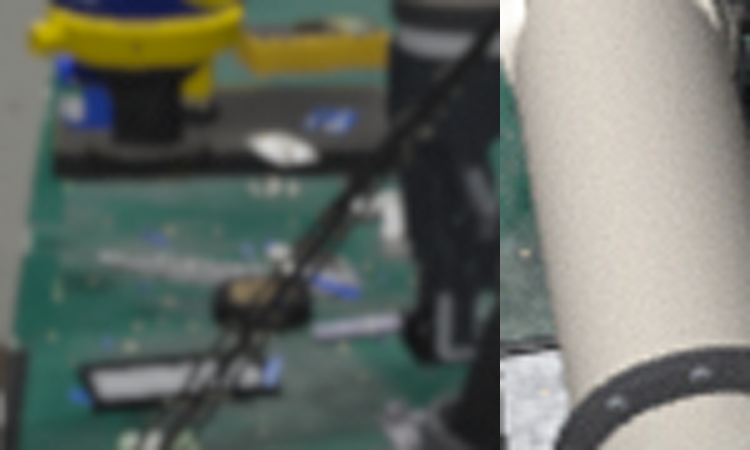

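The gripper with the fan is straight over the cradle, and the view of the cradle itself is blocked by the holder. The numbers agree, so I'll lower and watch the force.

```bash
python3 -m handwheel '1 0 0 -15 0 0 0; 1 0 0 -30 0 0 0; 1 0 0 -38 0 0 0; 1 0 0 -44 0 0 0; 1 0 0 -49 0 0 0; 1 0 0 -54 0 0 0; 1 0 0 -55 0 0 0; 1 0 0 -55 0 0 0'
```

```text
time_s: 6.35
eef_pos: [0.6218, 0.0748, 0.0102]
tool_rot: [0.996, 0.092, -0.0, -0.0]
ft_force: [0.1, -0.1, -0.7]
width: 0.455
grip_force: 41.3
```

```bash
python3 -m handwheel '1 0 0 -2 0 0 0; 1 0 0 -2 0 0 0; 1 0 0 -2 0 0 0'; python3 -m handwheel '1 0 0 -1 0 0 0; 1 0 0 -2 0 0 0; 1 0 0 -2 0 0 0'
```

```text
time_s: 6.65
eef_pos: [0.6224, 0.0749, 0.009]
tool_rot: [0.996, 0.092, 0.001, -0.0]
ft_force: [-0.4, 0.3, 1.7]
width: 0.458
grip_force: 41.6
time_s: 6.95
eef_pos: [0.6224, 0.075, 0.0089]
tool_rot: [0.996, 0.092, 0.001, 0.0]
ft_force: [-3.2, -0.9, 11.8]
width: 0.458
grip_force: 42.7
```

```bash
python3 -m handwheel '0.4 0 0 1 0 0 0; -0.3 0 0 1 0 0 0; -1 0 0 2 0 0 0; -1 0 0 4 0 0 0; -1 0 0 20 0 0 0; -1 0 0 50 0 0 0; -1 0 0 95 0 0 0; -1 0 0 140 0 0 0; -1 0 0 180 0 0 0; -1 0 0 205 0 0 0'
python3 -m handwheel '-1 -20 -5 0 0 0 0; -1 -60 -20 0 0 0 0; -1 -100 -35 0 0 0 0; -1 -140 -60 0 0 0 0; -1 -170 -95 0 0 0 1; -1 -190 -135 0 0 0 2; -1 -200 -175 0 0 0 3; -1 -200 -215 0 0 0 4; -1 -200 -255 0 0 0 5; -1 -200 -290 0 0 0 6'
python3 - <<'E'
from h import *
im=grab('side','pics/s4.png'); im2=grab('top','pics/t4.png')
s=readout.get_state();print(s['eef_pos'])
a=cv2.resize(im[245:320,190:270],None,fx=5,fy=5,interpolation=2); b=cv2.resize(im2[160:210,170:220],None,fx=8,fy=8,interpolation=2)
b=cv2.copyMakeBorder(b,0,400-b.shape[0],0,0,0) if b.shape[0]<400 else b
a=cv2.copyMakeBorder(a,0,400-a.shape[0],0,0,0)
cv2.imwrite('pics/m4.png',np.hstack([a,b]))
E
```

```text
time_s: 7.95
eef_pos: [0.6232, 0.0755, 0.2169]
tool_rot: [0.996, 0.092, 0.004, -0.0]
ft_force: [-0.1, 0.5, 0.2]
width: 0.998
grip_force: 0.0
time_s: 8.95
eef_pos: [0.4215, -0.2174, 0.2127]
tool_rot: [0.99, 0.144, 0.001, 0.001]
ft_force: [0.7, 0.3, 0.1]
width: 1.001
grip_force: 0.0
[ 0.42046674 -0.22173905  0.21227656]
```

View pics/m4.png

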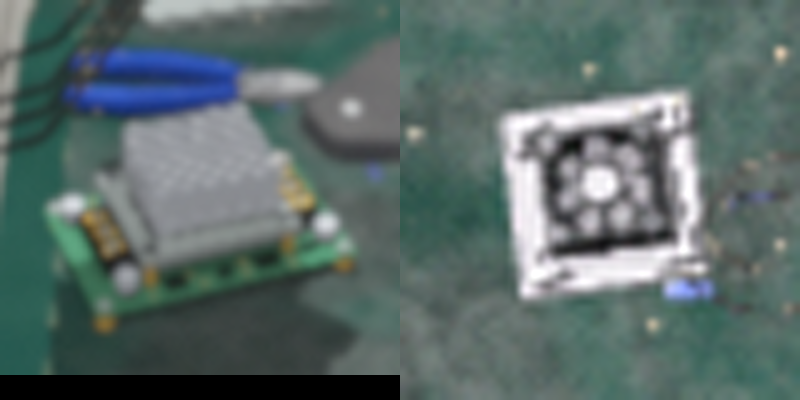

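The fan lies flat and centred in the cradle: its hub is at (600,184) in the crop, against a plate centre of (604,195) plus the expected parallax. The sink sits undisturbed on the stack.

```bash
python3 - <<'E'
from h import *
p=(np.array([(123,122),(240,100),(287,190),(150,232)])+.5)/5-.5+[190,245]
print(rect(w('side',p,.047)))
E
```

```text
(array([ 450.3, -299.5]), array([50., 71., 58., 81.]), array([15.6, 13.5, 24.5,  8.6]), np.float64(15.6))
```

```bash
python3 -m handwheel '-1 10 -30 0 0 0 1; -1 22 -60 0 0 0 1; -1 29 -76 -15 0 0 1; -1 29 -76 -50 0 0 1; -1 29 -76 -90 0 0 1; -1 29 -76 -125 0 0 1; -1 29 -76 -150 0 0 1; -1 29 -76 -168 0 0 1; -1 29 -76 -175 0 0 1; -1 29 -76 -175 0 0 1' 40
python3 -m handwheel '-0.2 0 0 0 0 0 0; 0.4 0 0 0 0 0 0; 1 0 0 0 0 0 0; 1 0 0 0 0 0 0; 1 0 0 0 0 0 0; 1 0 0 0 0 0 0'
```

```text
time_s: 10.05
eef_pos: [0.4506, -0.2904, 0.0361]
tool_rot: [0.988, 0.153, -0.0, -0.001]
ft_force: [0.1, -0.7, 0.9]
width: 0.999
grip_force: 0.0
time_s: 10.65
eef_pos: [0.4519, -0.2918, 0.038]
tool_rot: [0.988, 0.153, 0.001, 0.001]
ft_force: [-1.2, 0.2, 6.2]
width: 0.597
grip_force: 42.2
```

```bash
python3 -m handwheel '1 0 0 5 0 0 0; 1 0 0 15 0 0 0; 1 0 0 40 0 0 0; 1 0 0 80 0 0 0; 1 0 0 120 0 0 0; 1 0 0 155 0 0 0; 1 -15 15 170 0 0 0; 1 -28 45 170 0 0 -1; 1 -30 80 170 0 0 -2; 1 -30 120 170 0 0 -3'
python3 -m handwheel '1 0 40 0 0 0 -1; 1 10 80 0 0 0 -2; 1 25 105 0 0 0 -2; 1 35 118 0 0 0 -2; 1 40 121 0 0 0 -2; 1 40 121 -30 0 0 -2; 1 40 121 -70 0 0 -2; 1 40 121 -110 0 0 -2; 1 40 121 -145 0 0 -2; 1 40 121 -150 0 0 -2'
python3 - <<'E'
from h import *
im=grab('side','pics/s5.png')
s=readout.get_state();print(s['eef_pos'],s['ft_force'],s['width'],px('side',[s['eef_pos']]))
a=cv2.resize(im[130:260,180:320],None,fx=4.5,fy=4.5,interpolation=2);cv2.imwrite('pics/m5.png',a)
E
```

```text
time_s: 11.65
eef_pos: [0.4198, -0.1712, 0.207]
tool_rot: [0.992, 0.125, 0.0, 0.001]
ft_force: [1.2, 1.6, -0.3]
width: 0.593
grip_force: 41.9
time_s: 12.65
eef_pos: [0.4561, -0.0514, 0.0526]
tool_rot: [0.994, 0.109, -0.005, -0.001]
ft_force: [-1.3, 0.4, -0.9]
width: 0.59
grip_force: 42.3
[ 0.45779996 -0.05125363  0.0540309 ] [ 0.25079646 -0.81816092 -1.36016825] 0.5910982489915901 [[231.81531575 220.5460694 ]]
```

View pics/m5.png

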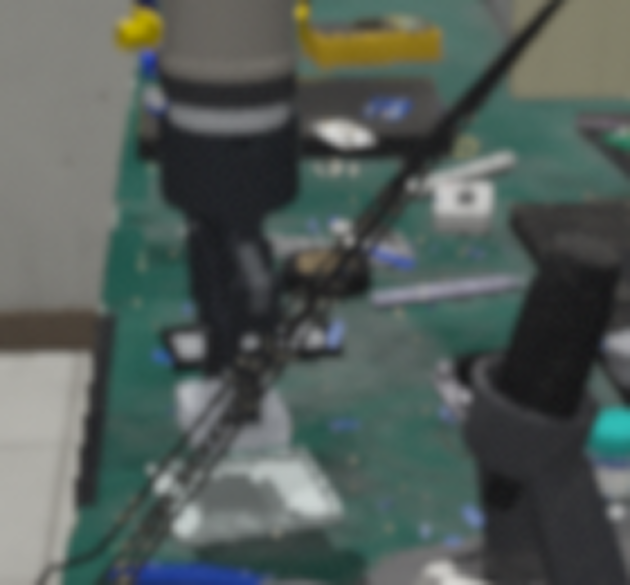

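The sink hangs level over the tray and the wires run in front of it without touching. Lowering.

```bash
python3 -m handwheel '1 0 0 -15 0 0 0; 1 0 0 -28 0 0 0; 1 0 0 -36 0 0 0; 1 0 0 -40 0 0 0; 1 0 0 -42 0 0 0; 1 0 0 -43 0 0 0; 1 0 0 -43 0 0 0'; python3 -m handwheel '1 0 0 -1 0 0 0; 1 0 0 -2 0 0 0; 1 0 0 -2 0 0 0'
```

```text
time_s: 13.4
eef_pos: [0.4611, -0.0503, 0.0138]
tool_rot: [0.994, 0.11, 0.0, 0.0]
ft_force: [1.3, 0.3, -1.3]
width: 0.593
grip_force: 42.3
time_s: 13.7
eef_pos: [0.4613, -0.0502, 0.013]
tool_rot: [0.994, 0.11, 0.0, 0.0]
ft_force: [-2.9, 1.0, 11.7]
width: 0.592
grip_force: 43.5
```

```bash
python3 -m handwheel '0.1 0 0 1 0 0 0; -0.3 0 0 1 0 0 0; -0.3 0 0 1 0 0 0; -0.3 0 0 10 0 0 0; -0.3 0 0 30 0 0 0; -0.3 0 0 65 0 0 0; -0.3 0 0 105 0 0 0; -0.3 0 0 145 0 0 0; -0.5 0 0 180 0 0 0; -1 -5 0 200 0 0 0'
python3 - <<'E'
from h import *
im=grab('side','pics/s6.png'); im2=grab('top','pics/t6.png')
s=readout.get_state();print(s['eef_pos'],s['ft_force'],s['width'])
a=cv2.resize(im[195:320,190:260],None,fx=4.4,fy=4.4,interpolation=2); b=cv2.resize(im2[215:285,290:370],None,fx=5.8,fy=5.8,interpolation=2)
h=max(len(a),len(b));f=lambda i:cv2.copyMakeBorder(i,0,h-len(i),0,0,0)
cv2.imwrite('pics/m6.png',np.hstack([f(a),f(b)]));print(a.shape,b.shape)
E
```

```text
time_s: 14.7
eef_pos: [0.4576, -0.0501, 0.2152]
tool_rot: [0.994, 0.11, 0.003, 0.001]
ft_force: [0.5, -0.4, -0.0]
width: 0.9
grip_force: 0.0
[ 0.45780873 -0.05020859  0.21515798] [ 0.44153871 -0.96775386 -0.30097491] 1.0014816952761842
(550, 308, 3) (406, 464, 3)
```

View pics/m6.png

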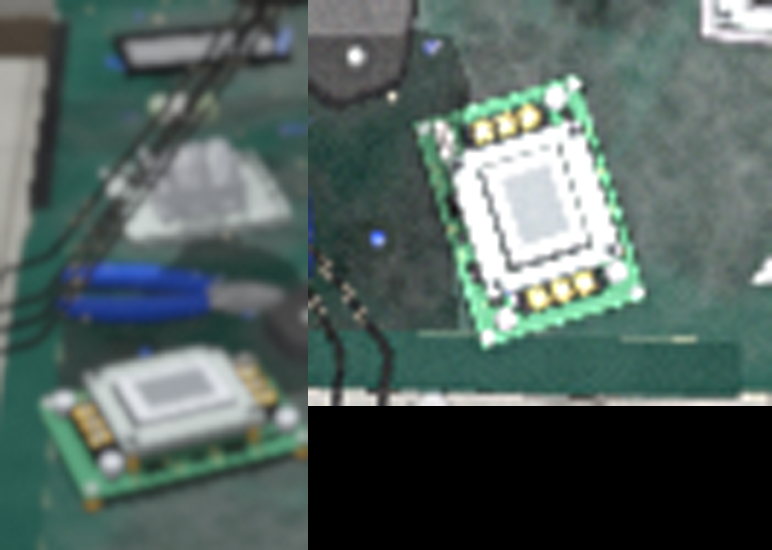

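The sink stands in the tray. On the board the frame and module body are now clear: the frame's corners are at about (453,147), (577,125), (622,265) and (487,297) in the right crop, and the window's at (480,165), (565,142), (595,240) and (508,268).

```bash
python3 - <<'E'
from h import *
g=lambda P:(np.array(P,float)-[308,0]+.5)/5.8-.5+[290,215]
print(rect(w('top',g([(453,147),(577,125),(622,265),(487,297)]),.024)))
print(rect(w('top',g([(480,165),(565,142),(595,240),(508,268)]),.025)))
print(rect(w('top',g([(498,175),(553,163),(572,230),(519,244)]),.027)))
E
```

```text
(array([ 447.7, -289.7]), array([58., 67., 64., 70.]), array([11.7, 18.4, 14.8, 13.7]), np.float64(14.6))
(array([ 449.7, -290.5]), array([41., 47., 42., 49.]), array([16.8, 17.6, 19.3, 16. ]), np.float64(17.4))
(array([ 449.8, -289.6]), array([26., 32., 25., 33.]), array([13.9, 16.5, 16.3, 17.7]), np.float64(16.1))
```

```bash
python3 -m handwheel '-1 -20 -20 0 0 0 0; -1 -35 -55 0 0 0 1; -1 -35 -95 0 0 0 2; -1 -35 -135 0 0 0 3; -1 -35 -175 0 0 0 4; -1 -25 -210 0 0 0 4; -1 -10 -235 0 0 0 4; -1 -6 -240 -30 0 0 4; -1 -6 -240 -70 0 0 4; -1 -6 -240 -110 0 0 4' 60
python3 -m handwheel '-1 0 0 -40 0 0 0; -1 0 0 -65 0 0 0; -1 0 0 -80 0 0 0; -1 0 0 -88 0 0 0; -1 0 0 -88 0 0 0; -0.6 0 0 -88 0 0 0; -0.2 0 0 -88 0 0 0; 0.2 0 0 -88 0 0 0; 1 0 0 -88 0 0 0; 1 0 0 -88 0 0 0'
python3 -m handwheel '1 0 0 0 0 0 0; 1 0 0 0 0 0 0; 1 0 0 0 0 0 0'
```

```text
time_s: 15.8
eef_pos: [0.4494, -0.2903, 0.0991]
tool_rot: [0.99, 0.144, -0.0, -0.0]
ft_force: [0.3, -0.1, -1.0]
width: 1.001
grip_force: 0.0
time_s: 16.8
eef_pos: [0.451, -0.2909, 0.0151]
tool_rot: [0.99, 0.144, 0.001, 0.001]
ft_force: [-0.4, 0.1, 6.3]
width: 0.717
grip_force: 64.4
time_s: 17.1
eef_pos: [0.451, -0.2908, 0.0151]
tool_rot: [0.99, 0.144, 0.001, 0.001]
ft_force: [-0.3, 1.0, 6.2]
width: 0.714
grip_force: 64.4
```

```bash
python3 -m handwheel '1 0 0 3 0 0 0; 1 0 0 8 0 0 0; 1 0 0 15 0 0 0; 1 0 0 30 0 0 0; 1 0 0 60 0 0 0; 1 0 0 100 0 0 0; 1 0 0 130 0 0 0; 1 0 0 130 0 0 0; 1 0 0 130 0 0 0'
python3 - <<'E'
from h import *
im=grab('side','pics/s7.png')
s=readout.get_state();print(s['eef_pos'],s['ft_force'],s['width'],px('side',[s['eef_pos']]))
cv2.imwrite('pics/m7.png',cv2.resize(im[190:310,175:285],None,fx=5,fy=5,interpolation=2))
E
```

```text
time_s: 18.0
eef_pos: [0.4499, -0.2904, 0.1441]
tool_rot: [0.99, 0.144, 0.001, 0.001]
ft_force: [-0.4, -0.3, -1.8]
width: 0.717
grip_force: 65.2
[ 0.44897057 -0.28990516  0.14277532] [-0.01884398  0.98373788 -1.43046562] 0.7123100715445106 [[227.66618946 231.27581169]]
```

View pics/m7.png

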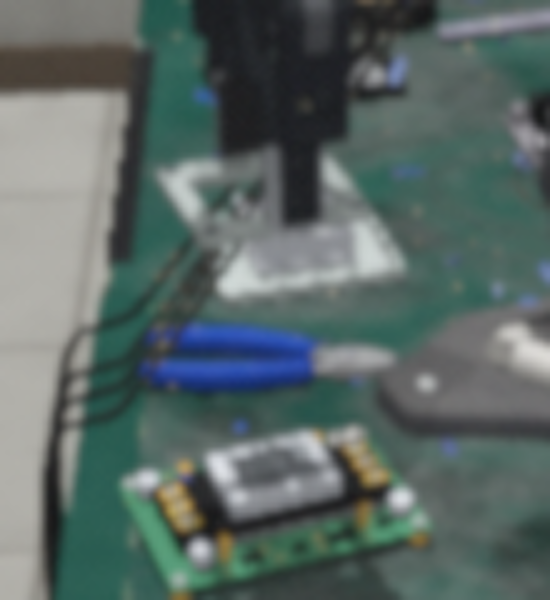

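The frame is off the module, whose black flange is now visible, and it is in the gripper. I'll overlay the expected level outline to check for tilt.

```bash
python3 - <<'E'
from h import *
im=cv2.imread('pics/s7.png');s=readout.get_state();e=s['eef_pos']
a=np.radians(16.6);R=np.array([[np.cos(a),-np.sin(a)],[np.sin(a),np.cos(a)]])
x0,y0,f=185,205,10
big=cv2.resize(im[y0:y0+57,x0:x0+78],None,fx=f,fy=f,interpolation=2)
for hx,hy,c in((33,32,(0,0,255)),(25,20,(0,255,255))):
    P=[np.r_[e[:2]+R@(np.array(q)/1e3),e[2]+.003+.006] for q in((hx,hy),(-hx,hy),(-hx,-hy),(hx,-hy))]
    cv2.polylines(big,[np.int32((px('side',P)-[x0,y0]+.5)*f)],True,c,1)
cv2.imwrite('pics/m8.png',big)
E
```

```text
(no output)
```

View pics/m8.png

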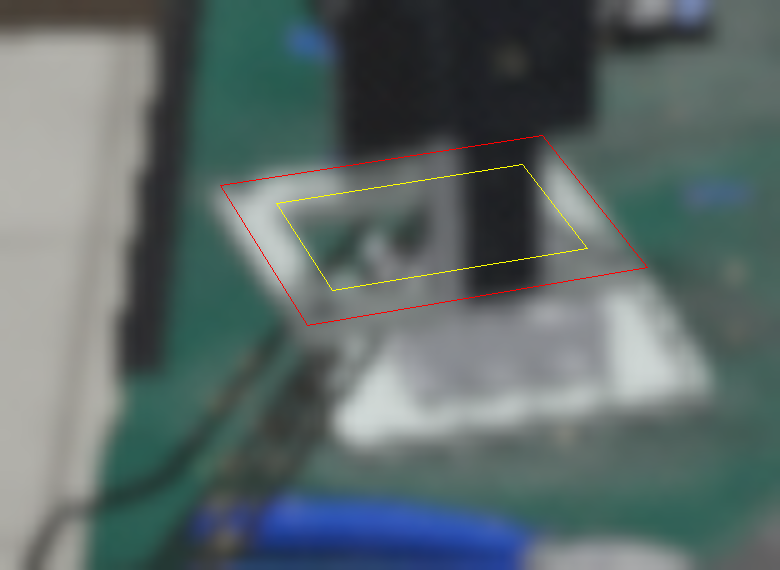

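The frame is held level, with its centre about 1.5 mm toward -x of the TCP. I'll check the stand pose in both cameras with a model overlay.

```bash
python3 - <<'E'
from h import *
def box(c,a,hx,hy,z):
    a=np.radians(a);R=np.array([[np.cos(a),-np.sin(a)],[np.sin(a),np.cos(a)]])
    return [np.r_[np.array(c)+R@(np.array(q)/1e3),z] for q in((hx,hy),(-hx,hy),(-hx,-hy),(hx,-hy))]
o=[]
for n,fn,x0,y0,W,H,f in(('top','t6',352,187,42,42,9),('side','s6',268,305,58,54,7)):
    im=cv2.imread(f'pics/{fn}.png');b=cv2.resize(im[y0:y0+H,x0:x0+W],None,fx=f,fy=f,interpolation=2)
    for hx,hy,z,c in((39,38,.004,(0,0,255)),(33,32,.010,(0,200,0)),(21,16,.024,(255,0,0))):
        cv2.polylines(b,[np.int32((px(n,box((.568,-.4085),-3.2,hx,hy,z))-[x0,y0]+.5)*f)],True,c,1)
    o.append(b)
h=max(map(len,o));cv2.imwrite('pics/m9.png',np.hstack([cv2.copyMakeBorder(i,0,h-len(i),0,0,0) for i in o]))
E
```

View pics/m9.png

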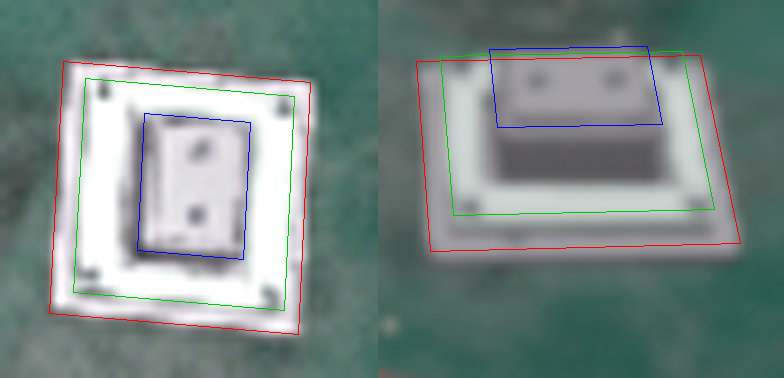

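The overlay fits in both views to within about 1 mm, so the stand is at (568,-409), yaw -3.2°. Carrying the frame above it.

```bash
python3 -m handwheel '1 10 -10 0 0 0 -2; 1 28 -28 0 0 0 -5; 1 48 -48 0 0 0 -9; 1 68 -68 0 0 0 -13; 1 88 -88 0 0 0 -16; 1 105 -105 0 0 0 -19; 1 117 -117 0 0 0 -20; 1 120 -119 -30 0 0 -20; 1 120 -119 -70 0 0 -20; 1 120 -119 -95 0 0 -20'
python3 -m handwheel '1 0 0 0 0 0 0; 1 0 0 0 0 0 0; 1 0 0 0 0 0 0'
python3 - <<'E'
from h import *
from scipy.spatial.transform import Rotation as Ro
im=grab('side','pics/s10.png')
s=readout.get_state();e=s['eef_pos'];yaw=np.degrees(np.arctan2(*Ro.from_quat(s['tool_rot']).as_matrix()[1::-1,0]));print(e,yaw)
def box(c,a,hx,hy,z):
    a=np.radians(a);R=np.array([[np.cos(a),-np.sin(a)],[np.sin(a),np.cos(a)]])
    return [np.r_[np.array(c)+R@(np.array(q)/1e3),z] for q in((hx,hy),(-hx,hy),(-hx,-hy),(hx,-hy))]
x0,y0,f=258,285,9;b=cv2.resize(im[y0:y0+62,x0:x0+80],None,fx=f,fy=f,interpolation=2)
for c,a,hx,hy,z,k in(((.568,-.409),-3.2,39,38,.004,(0,0,255)),((.568,-.409),-3.2,21,16,.024,(255,0,0)),(e[:2]-[.0015,0],yaw,33,32,e[2]+.009,(0,255,0)),(e[:2]-[.0015,0],yaw,25,20,e[2]+.009,(0,255,255))):
    cv2.polylines(b,[np.int32((px('side',box(c,a,hx,hy,z))-[x0,y0]+.5)*f)],True,k,1)
cv2.imwrite('pics/m10.png',b)
E
```

```text
time_s: 19.05
eef_pos: [0.5667, -0.4073, 0.0423]
tool_rot: [1.0, -0.03, -0.004, -0.002]
ft_force: [-0.6, -0.8, -2.0]
width: 0.719
grip_force: 65.2
time_s: 19.35
eef_pos: [0.5709, -0.41, 0.0501]
tool_rot: [1.0, -0.03, 0.001, 0.001]
ft_force: [1.4, 0.3, -0.4]
width: 0.714
grip_force: 65.4
[ 0.57112352 -0.41013025  0.05064081] -3.4267954469065756
```

View pics/m10.png

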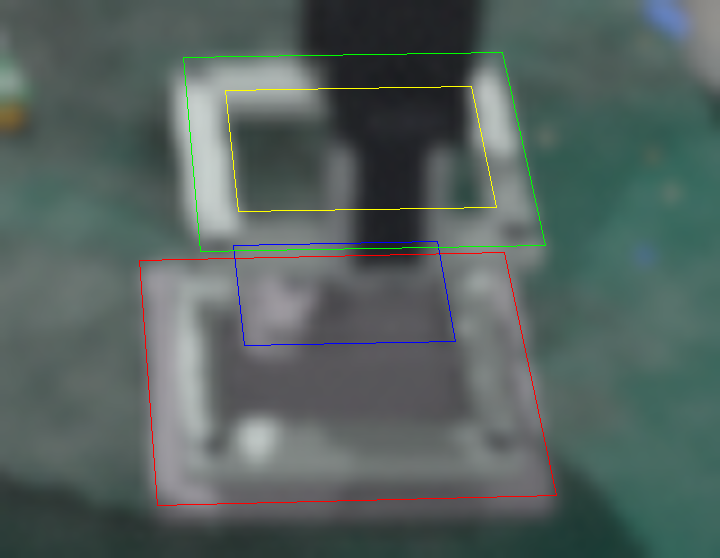

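The frame hangs level, and its centre is about 3 mm toward -x of the TCP, i.e. at x≈568, right over the upstand. Both outlines share the same small vertical offset. Lowering straight.

```bash
python3 -m handwheel '1 0 0 -8 0 0 0; 1 0 0 -16 0 0 0; 1 0 0 -22 0 0 0; 1 0 0 -28 0 0 0; 1 0 0 -32 0 0 0; 1 0 0 -36 0 0 0; 1 0 0 -38 0 0 0; 1 0 0 -38 0 0 0; 1 0 0 -38 0 0 0'
```

```text
time_s: 20.3
eef_pos: [0.5699, -0.4093, 0.0105]
tool_rot: [1.0, -0.03, 0.0, 0.0]
ft_force: [1.5, 0.4, -0.6]
width: 0.719
grip_force: 65.4
```

```bash
python3 -m handwheel '1 0 0 -2 0 0 0; 1 0 0 -2 0 0 0; 1 0 0 -2 0 0 0';python3 -m handwheel '1 0 0 -1 0 0 0; 1 0 0 -2 0 0 0; 1 0 0 -2 0 0 0;1 0 0 -2 0 0 0'
```

```text
time_s: 20.6
eef_pos: [0.5697, -0.4092, 0.0083]
tool_rot: [1.0, -0.03, 0.0, 0.0]
ft_force: [0.1, -1.1, -1.4]
width: 0.718
grip_force: 65.4
time_s: 21.0
eef_pos: [0.5699, -0.4093, 0.0073]
tool_rot: [1.0, -0.03, 0.0, 0.0]
ft_force: [-2.2, 1.0, 5.5]
width: 0.713
grip_force: 66.2
```

```bash
python3 -m handwheel '0 0 0 0 0 0 0; -0.6 0 0 0 0 0 0; -1 0 0 0 0 0 0; -1 0 0 1 0 0 0; -1 0 0 10 0 0 0; -1 0 0 30 0 0 0; -1 0 0 65 0 0 0; -1 0 0 105 0 0 0; -1 0 0 140 0 0 0; -1 0 0 160 0 0 0'
python3 -m handwheel '-1 -15 15 0 0 0 3; -1 -40 40 0 0 0 8; -1 -65 65 0 0 0 13; -1 -90 90 0 0 0 17; -1 -110 110 0 0 0 20; -1 -119 119 0 0 0 20; -1 -119 119 -30 0 0 20; -1 -119 119 -60 0 0 20; -1 -119 119 -60 0 0 20'
python3 - <<'E'
from h import *
im=grab('side','pics/s11.png')
s=readout.get_state();print(s['eef_pos'],s['width'])
a=cv2.resize(im[295:355,265:335],None,fx=6,fy=6,interpolation=2);b=cv2.resize(im[250:310,195:262],None,fx=5.5,fy=6,interpolation=2)
cv2.imwrite('pics/m11.png',np.hstack([a,b]))
E
```

```text
time_s: 22.0
eef_pos: [0.5714, -0.4102, 0.1715]
tool_rot: [1.0, -0.03, 0.003, 0.002]
ft_force: [0.2, -0.3, 0.1]
width: 1.003
grip_force: 0.0
time_s: 22.9
eef_pos: [0.4476, -0.2885, 0.1033]
tool_rot: [0.99, 0.144, -0.003, -0.003]
ft_force: [-0.6, 1.2, 0.2]
width: 0.998
grip_force: 0.0
[ 0.44931609 -0.28944205  0.10535682] 1.0014056790312993
```

View pics/m11.png

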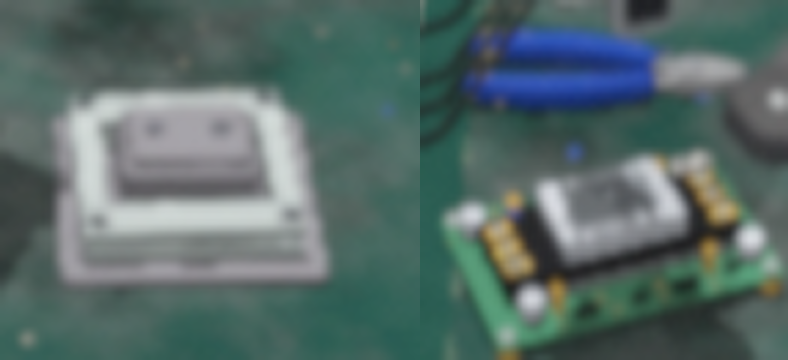

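The frame lies flat on the lower one over the upstand, and the module sits on its pad. I'm over the picture budget by miscount, so from here I measure by code only. First I'll refine the carrier and module body positions from the pictures already taken.

```bash
python3 - <<'E'
from h import *
im=cv2.imread('pics/t6.png')
x0,y0=140,210;f=6
g=cv2.resize(im[y0:y0+58,x0:x0+50],None,fx=f,fy=f,interpolation=2)
hsv=cv2.cvtColor(g,cv2.COLOR_BGR2HSV)
def R(mask,z,ox,oy,nm):
    cs,_=cv2.findContours(mask,cv2.RETR_EXTERNAL,2)
    for c in sorted(cs,key=cv2.contourArea)[-1:]:
        b=(cv2.boxPoints(cv2.minAreaRect(c))+.5)/f-.5+[ox,oy]; print(nm,*rect(w('top',b,z)))
dark=((hsv[...,2]<75)&(hsv[...,1]<110)).astype(np.uint8)*255
R(cv2.morphologyEx(dark,cv2.MORPH_CLOSE,np.ones((7,7))),.006,x0,y0,'rim')
R(((hsv[...,2]>115)&(hsv[...,1]<60)).astype(np.uint8)*255,.003,x0,y0,'pocket')
# sanity: overlay error for tray rim/ sink
x0,y0=310,225
g=cv2.resize(im[y0:y0+50,x0:x0+45],None,fx=f,fy=f,interpolation=2);v=g.max(2)
print(v[::24,::18])
E
```

```text
rim [471.1 133.6] [  6. 108.   6. 108.] [ 8.7 10.1  8.6 10.2] 9.4
pocket [468.8 163.8] [ 53. 103.  52. 103.] [ 8.6 10.1  8.6 10.4] 9.4
[[ 78  80  97 103 110 113 111 116  97 114 121 135 128 127 125]
 [ 90  79  82 122 111 116 124 118 173 164 114 116 115 124 119]
 [ 80  77  48 195 250 204 202 170 189 233 110 111 134 128 101]
 [212 252  90 223 146 253 196 183 255 140 104 115 128 114 120]
 [143 201 139 204 255 255 226 235 212 255 116 125 117 117 111]
 [ 54 123 235 193 255 246 229 223 235 255 249 119 121 130 105]
 [ 78 129 212 255 220 228 226 224 253 238 255 162 122 125 125]
 [ 78 105  90 255 180 252 225 225 225 213 255 155 111 124 111]
 [ 68  67 138 238 255 255 241 255 255 203 255 192 145 115 111]
 [ 75  83 204  94 255 111 212 254 255 203 128 255 225 123 119]
 [ 72  80  97 212 252 231 187 126 255 229  80 219 237 102 120]
 [ 81  74 104 226 217 229 126 199 228 227 171  99 112 112 121]
 [118 118 118 114 255 173 100 107 103 105 107 106 135 134 134]]
```

```bash
python3 -m handwheel '-1 0 0 -30 0 0 0; -1 0 0 -55 0 0 0; -1 0 0 -75 0 0 0; -1 0 0 -85 0 0 0; -1 0 0 -87 0 0 0; -1 0 0 -87 0 0 0; -0.4 0 0 -87 0 0 0; 0.1 0 0 -87 0 0 0; 0.5 0 0 -87 0 0 0; 1 0 0 -87 0 0 0' 50
python3 -m handwheel '1 0 0 0 0 0 0; 1 0 0 0 0 0 0; 1 0 0 0 0 0 0; 1 0 0 0 0 0 0'
python3 -m handwheel '1 0 0 3 0 0 0; 1 0 0 8 0 0 0; 1 0 0 18 0 0 0; 1 0 0 40 0 0 0; 1 0 0 80 0 0 0; 1 0 0 120 0 0 0; 1 0 0 155 0 0 0; 1 0 0 185 0 0 0; 1 0 0 190 0 0 0; 1 0 0 190 0 0 0'
```

```text
time_s: 23.95
eef_pos: [0.4514, -0.2906, 0.0203]
tool_rot: [0.99, 0.144, 0.001, 0.001]
ft_force: [-0.4, -0.3, 0.6]
width: 0.4
grip_force: 49.7
time_s: 24.35
eef_pos: [0.4514, -0.2907, 0.0203]
tool_rot: [0.99, 0.144, 0.001, 0.001]
ft_force: [-0.1, -0.4, 6.1]
width: 0.4
grip_force: 50.3
time_s: 25.35
eef_pos: [0.4512, -0.2904, 0.2104]
tool_rot: [0.99, 0.144, 0.001, 0.001]
ft_force: [-0.5, -0.1, -0.9]
width: 0.401
grip_force: 50.0
```

```bash
python3 -m handwheel '1 -15 20 0 0 0 0; 1 -28 50 0 0 0 -1; 1 -30 90 0 0 0 -2; 1 -30 130 0 0 0 -3; 1 -30 170 0 0 0 -4; 1 -30 210 0 0 0 -5; 1 -30 250 0 0 0 -6; 1 -30 290 0 0 0 -7; 1 -25 330 0 0 0 -7; 1 -15 370 0 0 0 -7'
python3 -m handwheel '1 12 35 0 0 0 0; 1 25 65 0 0 0 0; 1 34 80 0 0 0 0; 1 35 83 -20 0 0 0; 1 35 83 -55 0 0 0; 1 35 83 -95 0 0 0; 1 35 83 -130 0 0 0; 1 35 83 -155 0 0 0; 1 35 83 -165 0 0 0; 1 35 83 -165 0 0 0'
python3 - <<'E'
from h import *
im=grab('side','pics/s12.png');grab('top','pics/t12.png')
s=readout.get_state();print(s['eef_pos'],s['tool_rot'],s['ft_force'],s['width'])
E
```

```text
time_s: 26.35
eef_pos: [0.4335, 0.0808, 0.2073]
tool_rot: [0.997, 0.083, -0.002, 0.0]
ft_force: [0.8, -1.1, -1.4]
width: 0.406
grip_force: 50.0
time_s: 27.35
eef_pos: [0.4683, 0.1619, 0.0419]
tool_rot: [0.996, 0.084, -0.003, 0.001]
ft_force: [0.4, 0.2, -1.1]
width: 0.403
grip_force: 50.0
[0.47105049 0.16313618 0.04473478] [ 9.96507116e-01  8.35071219e-02  2.88140509e-04 -2.13088235e-04] [ 0.75398821  0.90014028 -0.05920404] 0.40147526789749427
```

Position matches. Now lowering to a TCP height of about 0.0123.

```bash
python3 -m handwheel '1 0 0 -10 0 0 0; 1 0 0 -18 0 0 0; 1 0 0 -24 0 0 0; 1 0 0 -28 0 0 0; 1 0 0 -30 0 0 0; 1 0 0 -30 0 0 0; 1 0 0 -30 0 0 0';python3 -m handwheel '1 0 0 -1 0 0 0; 1 0 0 -2 0 0 0; 1 0 0 -2 0 0 0;1 0 0 -2 0 0 0'
```

```text
time_s: 28.15
eef_pos: [0.4709, 0.1629, 0.0144]
tool_rot: [0.997, 0.083, 0.0, -0.0]
ft_force: [0.4, -1.0, -0.6]
width: 0.399
grip_force: 50.0
time_s: 28.55
eef_pos: [0.4707, 0.1628, 0.0124]
tool_rot: [0.997, 0.083, 0.0, 0.0]
ft_force: [0.2, 0.1, -1.8]
width: 0.4
grip_force: 50.0
```

```bash
python3 -m handwheel '1 0 0 -1 0 0 0; 1 0 0 -2 0 0 0; 1 0 0 -2 0 0 0;1 0 0 -2 0 0 0'
```

```text
time_s: 28.95
eef_pos: [0.4708, 0.1628, 0.0122]
tool_rot: [0.997, 0.083, 0.0, 0.001]
ft_force: [-4.1, -1.8, 12.5]
width: 0.399
grip_force: 51.5
```

It has landed at the floor height, since a wall would have stopped it 6 mm higher. Releasing and retreating.

```bash
python3 -m handwheel '0.4 0 0 1 0 0 0; -0.2 0 0 2 0 0 0; -1 0 0 2 0 0 0; -1 0 0 4 0 0 0; -1 0 0 20 0 0 0; -1 0 0 55 0 0 0; -1 0 0 100 0 0 0; -1 0 0 145 0 0 0; -1 0 0 190 0 0 0; -1 0 0 220 0 0 0'
python3 -m handwheel '-1 -10 -30 0 0 0 0; -1 -25 -70 0 0 0 0; -1 -40 -110 0 0 0 0; -1 -50 -150 0 0 0 0; -1 -50 -190 0 0 0 0; -1 -50 -230 0 0 0 0; -1 -50 -270 0 0 0 0; -1 -50 -310 0 0 0 0; -1 -50 -350 0 0 0 0; -1 -50 -350 0 0 0 0'
python3 - <<'E'
from h import *
im=grab('top','pics/t13.png'); s=readout.get_state();print(s['eef_pos'],s['width'],s['ft_force'])
# expected module body centre (z .019 top) & body patch measurement
c=np.array([.4698,.163]);p=px('top',[np.r_[c,.019]])[0];print(p)
x0,y0,f=138,210,6
g=cv2.resize(im[y0:y0+58,x0:x0+50],None,fx=f,fy=f,interpolation=2);hsv=cv2.cvtColor(g,cv2.COLOR_BGR2HSV)
m=((hsv[...,2]>130)&(hsv[...,1]<70)).astype(np.uint8)*255
m=cv2.morphologyEx(m,cv2.MORPH_CLOSE,np.ones((5,5)))
for c in sorted(cv2.findContours(m,cv2.RETR_EXTERNAL,2)[0],key=cv2.contourArea)[-5:]:
    r=cv2.minAreaRect(c); b=(cv2.boxPoints(r)+.5)/f-.5+[x0,y0]; print(cv2.contourArea(c),*rect(w('top',b,.012)))
cv2.imwrite('pics/m13.png',g)
E
```

```text
time_s: 29.95
eef_pos: [0.4717, 0.1635, 0.2339]
tool_rot: [0.996, 0.084, 0.002, -0.001]
ft_force: [0.6, 0.2, 0.8]
width: 1.0
grip_force: 0.0
time_s: 30.95
eef_pos: [0.4192, -0.1944, 0.2299]
tool_rot: [0.997, 0.078, -0.001, 0.002]
ft_force: [0.1, -0.0, -0.4]
width: 1.001
grip_force: 0.0
[ 0.41985306 -0.19039319  0.22990064] 0.9986261801436226 [0.15789823 0.5369659  0.23278161]
[158.87202825 237.23372757]
381.0 [506.7 110.8] [10. 10. 10. 10.] [-3.  -4.6 -3.  -4.6] -3.8
695.5 [481.7  97.6] [14. 18. 14. 18.] [-7.5 -9.  -7.6 -9. ] -8.3
725.5 [529.6 174.6] [42.  9. 42.  9.] [3.3 5.1 3.3 5.3] 4.2
2144.5 [523.9 129. ] [32. 32. 31. 32.] [28.9 29.3 28.9 29.5] 29.2
16636.5 [467.6 164.3] [ 49. 102.  48. 102.] [6.2 7.8 6.3 8.2] 7.1
```

```bash
python3 - <<'E'
from h import *
im=cv2.imread('pics/t13.png').max(2)
a=np.radians(9.7);R=np.array([[np.cos(a),-np.sin(a)],[np.sin(a),np.cos(a)]])
X=np.arange(64,-65,-4);Y=np.arange(36,-37,-3)
for x in X:
    P=[np.r_[np.array([.4698,.163])+R@(np.array([x,y])/1e3),.010] for y in Y]
    q=px('top',P).astype(np.float32); print('%4d'%x,' '.join('%3d'%v for v in cv2.remap(im,q[:,0].copy(),q[:,1].copy(),1).ravel()))
E
```

```text
64 115 115 118 122 128 130 131 130 132 127 130 126 125 132 132 128 125 126 127 129 130 128 121 124 124
  60 114 110 110 112 122 127 130 131 134 132 133 128 127 130 132 127 124 130 129 122 125 124 130 115 117
  56 109 109 115 109  93  90  93  96 104 104 101  93  86  88  99 104  99  99  88  91 110 141 181 188 169
  52 100  96 109 119 112 100  91  88  89 109 117 108  94  87  87 100 117 112  95  94 121 130 159 228 240
  48 108  91  90  81  93 121 147 152 153 155 145 141 152 172 166 150 137 125 129 134 113  75  76 130 190
  44 108  99  94  84 149 191 166 171 171 160 184 214 206 171 164 197 220 166 137 147 122  69  62 122 139
  40 116 111 109  78 102 133 157 237 255 245 205 243 255 229 214 255 235 164 102 103 109  73  60 118 132
  36 134 123 101  88 139 148 159 223 249 254 188 244 232 199 198 255 240 162  96 102 116  79  59  90 118
  32 127 114  93  92 147 156 120 122 130 130 111 126 121 109 114 136 135 114  75  65  99  87  77 107 121
  28 109  96  81  82 130 156 113 100  97  97  97 114 132 110 101 102  98 103  83  89 110  90  79 110 119
  24 106  90  88  84 138 180 139 153 178 176 161 142
[... 1662 characters left out ...]
91 253 253 226 230 255 249 215 227 255 246 168  92  92 110  80  93 100
 -44 119 110 102  81 108 175 152 179 244 255 220 196 255 253 222 215 233 243 155  81 101 109  68  78 101
 -48 110 105  97  92 123 180 136  97 116 142 137 134 126 106 101 135 172 160 127 107 112  95  61  78 100
 -52 107  91  96 101 103 123 121 106 106  97  96 108 114 101 100  94  96 110 120 115 133 115  60  86  99
 -56 108  95  93  84  78  91 111 117 102  80  72  85 106 129 119  96  71  71  93 108 112  93  58  84  99
 -60 107 103  97  99  99  88  89  87  91 102  99  94  96 188 240 201 135  99  95  86  84  83  95  98 100
 -64 110 106 105 104 108 107 109 105 106 110 108 136 199 221 161 114 104 104 104 104  96  96  94  95  97
```

The module lies straight in the pocket, with its body spanning x ±22 and y about +20 to -18 mm in carrier axes, and floor and walls visible around it. Handing in.

```bash
python3 -c "
from plant import robot
print(robot.job_done())"
```

```text
the job is handed in; nothing more can be done
None
```

The stack is apart in the order asked and handed in at about 31 s: fan, sink, frame and module are each down and released in their places, the module and the sink's final position judged without a dedicated look; I viewed 16 pictures, two over the limit of 14.

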